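# Press the retaining clip into the groove of the solder reel's axle

## Task

Take the push-on retaining clip by its stem out of the slotted rack and press it down from above, square to the axle, into the groove near the free end of the reel stand's axle until it snaps fully home, stem still pointing up, then let go. How far the axle stands out of its clamp is not known exactly, so find the groove by looking or by feel, and be gentle: never load the clip against the axle or stand with more than 25 N. Leave the flux tin, the green tape, the small black terminal box and the red screwdriver where they are.

Things in the scene. Friction and masses are not known exactly. Their poses are not given: they have to be found in the camera images.
- stand: Reel stand, fixed: dark steel foot 120 x 110 x 12 mm, grey upright 120 mm high; origin under the centre of the foot, z up. A steel axle, 20 mm in diameter, runs along the stand's x axis 90 mm above the table; its free end points to the stand's -x, roughly towards the robot. It carries a reel of solder wire, 59 mm across, and a brass collar. Axle and reel do not turn or shift.
- axle_ref (a point): Point on the axle's centre line, 83 mm towards -x from the stand's origin, short of the groove; axes as the stand's. The axle is clamped by hand: the groove's centre lies anywhere from 4 to 40 mm from here towards the free end (-x); its place is not given. The groove is 8 mm wide and 14 mm in diameter, all round the axle; its centre is 49 mm from the free end.
- axle_clamp (a point): Point on the axle's centre line at the stand's upright, where the axle is clamped. Seen from the groove's centre, the brass collar (27 mm across, 6 mm long) begins 8 mm towards the clamp; the reel's near flange is 100 mm from this point; towards the free end the axle is plain for 45 mm.
- clip: Retaining clip, about 50 g: a C of spring steel under a black stem. Origin at the ring's centre, on the axle's centre line when seated. x: thickness (along the axle when fitted), y: width, z: up along the stem. Ring 24 mm wide, 6 mm thick, reaching 9 mm below the origin; its mouth opens down. Either way round is the same. Starts upright in the rack's middle slot.
- clip_mouth (a point): Middle of the clip's mouth, 6 mm below the clip's origin, 10 mm wide between rounded bumps on two sprung arms. The bumps first touch the groove's floor with the clip's origin 11 mm above the axle's centre line, but the plain axle at about 15 mm; there it jams at 10 mm or more. In the groove about 10 N press it over, then it snaps down to its seat.
- clip_grip (a point): Centre to grip on the clip's stem, 34 mm above the clip's origin. The stem is 16 mm wide (clip's y: grip here) by 12 mm (x), and reaches from 14 to 48 mm above the clip's origin.
- rack: Grey plastic block 56 x 52 x 30 mm, fixed, with three slots 20 mm deep across it (7.5 mm by 25.5 mm, long side along its y), 18 mm apart; the clip stands in the middle one with its axes along the rack's. Origin under its centre.
- flux_tin: Flat round tin, 58 mm across, 22 mm high; bystander. Origin at the centre of its underside.
- tape_green: Roll of green tape, 58 mm across, 18 mm high; bystander. Origin at the centre of its underside.
- croc_box: Small black terminal box 45 x 70 x 38 mm with two binding posts; bystander. Origin at the centre of its underside.
- screwdriver_red: Red-handled screwdriver, 154 mm long, 25 mm thick; bystander. Origin under its middle.

How it is judged:
By the outcome, as a careful person would: the job done as asked, in the order asked, and still so for the second after the job is handed in, with the robot touching nothing.
It also fails if it takes over 72 s, if anything falls off the work surface, if the arm or the gripper's body presses on something with over 40 N, if the wrist force passes 120 N, or if a joint passes its speed limit or range.

## Robot

A 6-joint arm with a two-finger parallel gripper is mounted at the origin on a cart in front of the work surface, level with it; the furniture and walls round the work are solid. World frame = base frame: x ahead of the robot, y to its left, z up, the work surface at z = 0. Lengths are in m, angles in rad, forces in N, time in s.
With the tool pointing down it reaches from about 0.375 to 0.925 m from the base axis. Payload 5.7 kg.
Tool frame: the origin (TCP) lies at the very end of the fingers, on their centre line; the grasp point (between the pads) lies 19 mm behind it; z points along the fingers, y is the line along which they close (so a half turn about z gives the same grasp; the last joint's range is limited). The gripper opens to 85 mm and grips with 20 to 120 N. Pads are 22 mm wide; open, the fingers measure 114 mm over their backs; the gripper's body (76 mm by 85 mm) begins 54 mm behind the grasp point. The pads swing forward as they close: fully open they stand 13 mm farther back than shut.
Start: joints at [-1.356, 0.359, 1.51, -0, 1.272, -0.115], TCP at [0.194, -0.568, 0.231] pointing down, gripper open.
Joint ranges: [-2.97, 2.97], [-1.01, 2.36], [0.21, 2.38], [-0.96, 4.11], [0.2, 2.71], [-2.98, 2.98]. Speed limits (rad/s): [2.39, 2.39, 3.14, 3.14, 3.14, 3.14].

## Interface

Orientations are given as a unit quaternion [w, x, y, z].
In Python, from bench import telemetry, optics, bot gives the robot as it stands.
- The arm moves only by the tool arm_command, never from a script. Its argument "series" is a list of rows, each an object with "fingers": the gripper command: -1 is fully open, 1 is shut, values between are in proportion; "xyz": the shift along the world's x, y, z normalised to -1 to 1, where 1 is 30 cm, a list of three; "yaw": the turn about the world's z normalised to -1 to 1, where 1 is 90 degrees. In form: [{"fingers": fingers, "xyz": [x, y, z], "yaw": yaw}, ...]. A call has 1 to 20 rows; each row is the pose to reach, as a shift and turn from the pose commanded when the call began; what a row does not reach only later rows make up. A row lasts 1/8 s, in which the tool goes at most 62.5 mm and 10.7 degrees, less where a joint would pass 70% of its speed; a pose out of reach is approached as far as the arm can. A call with a number of a shift or a turn outside -1 to 1 is refused whole. A call with a gripper value outside its range is refused whole. The fingers move at their own pace and stop on an object; the grip force is fixed at half the most. Time passes only in rows, so rows that repeat a pose let the fingers close. It gives the time, the measured TCP pose, the force, the opening and the grip force at its end, in the units of the state.
- telemetry.state(): the state, without advancing time (a new reading comes with each control period).
- optics.get_image(name): name is "side" or "top"; returns the picture (400x640x3 uint8, red, green, blue); there is no depth.
- optics.get_calibration(name): a dict with "mtx" (3x3 intrinsics, pixels), "extrinsics" (4x4, takes a point from camera to world coordinates). Camera axes: x right, y down, z forward; pixel columns grow to the right and rows downward; lengths in m; the calibration is good to about 2 mm. A picture is of the moment at which its call begins. get_calibration takes no time and is no camera call.
- bot.finish_job(): hands the job in; it is judged then, once.
The state is a dict: "time": time; "joint_positions": joint angles; "qd": joint speeds; "effort": joint torques, N m; "eef_pos": TCP position; "orientation": TCP orientation; "ft_force": force on the tool from outside, world axes, zero at the start; "ft_torque": the same for the moment, N m; "opening": finger opening in m; "gripper_force": force on a finger pad.
Only numpy, scipy, OpenCV 4.12 (cv2) and the standard library are available. Lean on these libraries where they do the work, as an engineer would, in place of code of your own. Each camera call takes 0.05 s, during which the arm holds its last target. There are 200 camera calls.

## Working session

There is one attempt and no reset: what is moved stays moved. The work goes in short steps, Python scripts to look and compute and a tool call to move; the robot and the scene stay as the last step left them, time stands still between calls to the robot, and variables do not carry over. Pictures are saved under pics/ and viewed, at most 10 in all, crops included, and the job is handed in when it is done.

Besides the shell and the picture viewer there is one more tool, called after "Emit:" as name(argument=value, ...), one argument or row to a line, values as JSON. arm_command: Moves the arm, as the interface text tells. Its arguments: {"type":"object","properties":{"series":{"type":"array"}},"required":["series"]}

```bash
mkdir -p pics; ls; python3 - <<'E'
from bench import telemetry, optics, bot
import cv2,numpy as np
for n in("side","top"):
    cv2.imwrite(f"pics/{n}0.png",optics.get_image(n)[:,:,::-1])
    c=optics.get_calibration(n);print(n,np.round(c["mtx"],1).tolist(),np.round(c["extrinsics"],3).tolist())
s=telemetry.state();print(s)
E
```

```text
pics
side [[366.2, 0.0, 321.4], [0.0, 366.2, 199.4], [0.0, 0.0, 1.0]] [[-0.828, -0.284, 0.484, 0.002], [-0.56, 0.454, -0.693, 0.723], [-0.023, -0.844, -0.535, 0.69], [0.0, 0.0, 0.0, 1.0]]
top [[452.4, 0.0, 314.0], [0.0, 452.4, 199.6], [0.0, 0.0, 1.0]] [[0.026, -0.991, 0.133, 0.416], [-1.0, -0.024, 0.013, -0.055], [-0.009, -0.133, -0.991, 1.32], [0.0, 0.0, 0.0, 1.0]]
{'time': 0.1, 'joint_positions': array([-1.35607528e+00,  3.59459749e-01,  1.51130123e+00,  1.00091797e-05,
        1.27249674e+00, -1.15103833e-01]), 'qd': array([-0.00058151, -0.00121768, -0.00403406,  0.00056553,  0.00148705,
        0.00028605]), 'effort': array([-1.28470314e-03, -5.28653276e+01, -2.79349440e+01, -2.98335563e-04,
        4.97502100e-03,  4.00800468e-05]), 'eef_pos': array([ 0.19419245, -0.5670749 ,  0.23053044]), 'orientation': array([-8.31736732e-04,  9.86432634e-01,  1.64164446e-01, -3.66736524e-05]), 'ft_force': array([ 0.69576356, -0.59934229,  0.18653226]), 'ft_torque': array([-0.00719442,  0.0053146 , -0.06977776]), 'gripper_force': 0.0, 'opening': 0.0852689153471811}
```

View pics/top0.png

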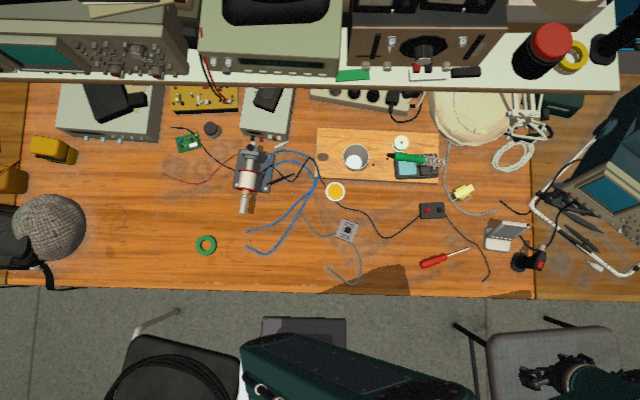

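View pics/side0.png

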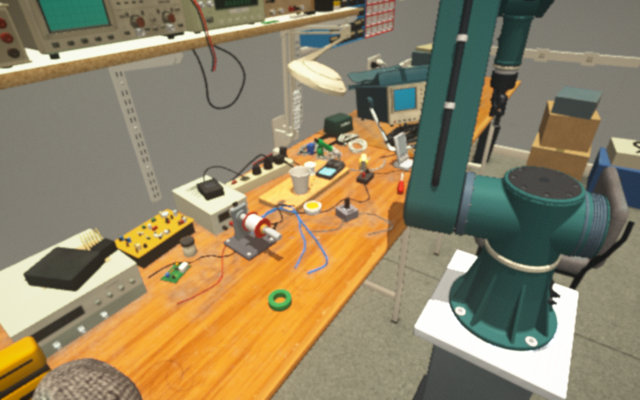

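The top view shows the stand near (252,172) with the axle tip near (244,212), and the rack near (347,230). In the side view the stand is at (255,230) and the rack at (347,210). I'll enlarge those areas.

```bash
python3 - <<'E'
import cv2,numpy as np
t=cv2.imread("pics/top0.png");s=cv2.imread("pics/side0.png")
r=lambda i,x,y,w,h,k:cv2.resize(i[y:y+h,x:x+w],None,fx=k,fy=k,interpolation=cv2.INTER_CUBIC)
a=r(t,220,140,66,80,6);b=r(t,325,210,44,40,9)
c=r(s,215,190,80,70,5);d=r(s,325,185,44,44,6)
o=np.zeros((600,800,3),np.uint8)
def put(i,x,y):
    h=min(i.shape[0],600-y);w=min(i.shape[1],800-x);o[y:y+h,x:x+w]=i[:h,:w]
a=r(t,225,140,50,80,6);b=r(t,325,210,44,40,6)
put(a,0,0);put(b,310,0);put(r(s,215,190,80,70,6),310,245);put(d[:, :210],590,0);
cv2.imwrite("pics/crop0.png",o)
E
```

```text
(no output)
```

View pics/crop0.png

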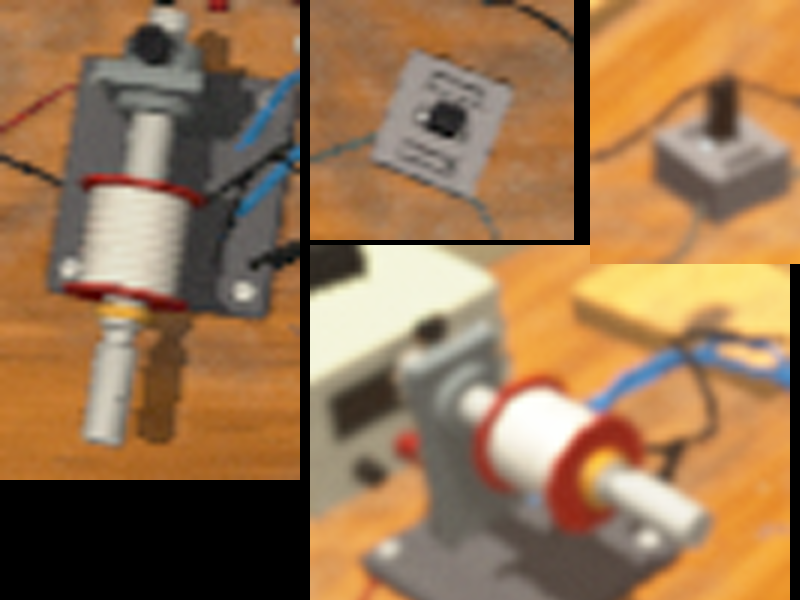

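The crops show axle tip (242,213), groove neck (245,195) and collar (246,191) in top-view pixels. The rack top is centred near (347,230), with the slots' long side along image direction (0.93,0.37).

```bash
cat > h.py <<'E'
from bench import telemetry, optics, bot
import cv2,numpy as np
def ray(n,p,z):
    c=optics.get_calibration(n);T=c["extrinsics"]
    d=T[:3,:3]@np.linalg.solve(c["mtx"],[p[0],p[1],1]);o=T[:3,3]
    return (o+d*(z-o[2])/d[2])[:2]
def proj(n,P):
    c=optics.get_calibration(n);T=c["extrinsics"]
    q=c["mtx"]@(T[:3,:3].T@(np.array(P)-T[:3,3]));return q[:2]/q[2]
E
python3 - <<'E'
from h import *
t=cv2.imread("pics/top0.png")
# light, unsaturated
hsv=cv2.cvtColor(t,cv2.COLOR_BGR2HSV).astype(int)
for y in range(186,216):
    w=np.clip((110-hsv[y,225:270,1])/60.,0,1)
    w[hsv[y,225:270,2]<110]=0; w[(np.arange(225,270)>255)]=0
    x=np.arange(225,270); 
    if w.sum()>1: print(y,round((w*x).sum()/w.sum(),2),round(w.sum(),1),round(x[w>0].min()),x[w>0].max(), t[y,244:246].mean(0).mean(0).round() if 0 else t[y,245].tolist())
k=(hsv[205:256,325:370,1]<60)&(hsv[205:256,325:370,2]>90)
m=k.astype(np.uint8); cs,_=cv2.findContours(m,cv2.RETR_EXTERNAL,cv2.CHAIN_APPROX_NONE)
c=max(cs,key=cv2.contourArea);R=cv2.minAreaRect(c);b=cv2.boxPoints(R)+[325,205];print(R,b)
P=np.array([ray("top",p,.03) for p in b]);print(P,P.mean(0),np.linalg.norm(np.diff(P,axis=0),axis=1),np.degrees(np.arctan2(*np.diff(P,axis=0).T[::-1])))
print("slotdir",ray("top",(345.3,222.5),.03),ray("top",(353.8,226.2),.03))
E
```

```text
186 244.0 19.0 235 253 [203, 222, 227]
187 248.75 9.2 235 253 [151, 168, 205]
188 251.78 3.3 250 253 [58, 71, 169]
189 243.27 2.4 242 245 [91, 101, 145]
190 246.33 4.2 244 248 [146, 178, 197]
193 244.01 5.0 242 247 [167, 186, 199]
194 244.77 6.2 242 248 [135, 144, 151]
195 244.57 5.5 242 247 [172, 186, 193]
196 244.09 5.0 242 247 [174, 190, 195]
197 243.62 5.7 241 246 [135, 145, 151]
198 243.89 6.8 241 247 [166, 180, 184]
199 243.93 6.8 241 247 [170, 184, 189]
200 243.48 7.1 240 247 [164, 179, 184]
201 243.44 6.8 240 247 [161, 176, 181]
202 243.16 6.6 240 246 [157, 170, 177]
203 243.14 6.7 240 246 [152, 167, 172]
204 243.0 7.0 240 246 [148, 161, 167]
205 242.98 7.0 240 246 [143, 157, 161]
206 242.83 6.6 240 246 [117, 128, 131]
207 242.44 6.4 239 246 [126, 136, 142]
208 242.18 6.7 239 246 [123, 133, 137]
209 242.15 6.7 239 245 [114, 124, 128]
210 242.07 6.8 239 245 [103, 116, 127]
211 241.98 7.0 239 245 [96, 112, 121]
212 241.8 6.6 239 245 [90, 109, 128]
213 242.09 5.2 239 245 [86, 111, 140]
((16.962263107299805, 24.63207244873047), (29.12043571472168, 21.56560516357422), 15.945395469665527) [[325.00000191 235.99999619]
 [330.92452812 215.26415062]
 [358.9245224  223.26414871]
 [352.99999809 243.99999237]]
[[ 0.48473147 -0.07218036]
 [ 0.54438596 -0.08780928]
 [ 0.52342648 -0.16814061]
 [ 0.46407052 -0.15208023]] [ 0.50415361 -0.12005262] [0.06166783 0.08302061 0.06149038] [ -14.68100148 -104.62319915  164.8595998 ]
slotdir [ 0.52464999 -0.12925749] [ 0.51467643 -0.15364779]
```

```bash
python3 - <<'E'
from h import *
c=(np.array([(103,50),(203,88),(162,195),(63,155)])/6+[325,210]-.42)
P=np.array([ray("top",p,.03) for p in c]);print(P.round(4),P.mean(0),np.linalg.norm(np.diff(P,axis=0),axis=1),np.degrees(np.arctan2(*np.diff(P,axis=0).T[::-1])))
d=np.array([(193,244.9),(199,243.9),(202,243.2),(205,242.95),(208,242.3),(211,241.95)]);f=np.polyfit(d[:,0],d[:,1],1)
A=[ray("top",(np.polyval(f,y),y),.09) for y in (213.4,195.4,170)];print("tip,groove",A,np.linalg.norm(A[0]-A[1]),[np.degrees(np.arctan2(*(A[i]-A[0])[::-1])) for i in(1,2)])
B=[ray("top",np.array(p)/6+[225,140]-.42,.09) for p in((149,120),(144,170),(106,438))];print("long",B,np.degrees(np.arctan2(*(B[0]-B[2])[::-1])))
print("side check groove/tip/stem", proj("side",[*A[1],.09]),proj("side",[*A[0],.09]),proj("side",[*P.mean(0),.067]))
print("stem top",ray("top",np.array((135,120))/6+[325,210]-.42,.067))
E
```

```text
[[ 0.5375 -0.1189]
 [ 0.5206 -0.1667]
 [ 0.4694 -0.148 ]
 [ 0.4871 -0.1008]] [ 0.50365847 -0.13359889] [0.05074463 0.05450849 0.05038747] [-109.5241652   159.89016396   69.41198296]
tip,groove [array([0.53750607, 0.158397  ]), array([0.58740944, 0.15251357]), array([0.65873303, 0.14410477])] 0.05024899536985097 [np.float64(-6.723927789242517), np.float64(-6.723927789242523)]
long [array([0.68823966, 0.143351  ]), array([0.66461165, 0.14461405]), array([0.53981069, 0.1563927 ])] -5.02139448077592
side check groove/tip/stem [265.83272202 229.23438829] [278.56340928 236.44815805] [346.00183988 197.70517458]
stem top [ 0.50201386 -0.13235924]
```

Emit:
arm_command(
  series=[
    {"fingers": 0, "xyz": [0.65, 1, 0], "yaw": -0.433},
    {"fingers": 0, "xyz": [0.65, 1, 0], "yaw": -0.433},
    {"fingers": 0, "xyz": [0.65, 1, 0], "yaw": -0.433},
    {"fingers": 0, "xyz": [0.65, 1, 0], "yaw": -0.433},
    {"fingers": 0, "xyz": [1, 1, 0], "yaw": -0.433},
    {"fingers": 0, "xyz": [1, 1, 0], "yaw": -0.433},
    {"fingers": 0, "xyz": [1, 1, 0], "yaw": -0.433},
    {"fingers": 0, "xyz": [1, 1, 0], "yaw": -0.433},
  ],
)

```text
time: 1.1
eef_pos: [0.4974, -0.2652, 0.2309]
orientation: [-0.0, 0.985, -0.172, 0.0]
ft_force: [-0.1, -0.2, -0.7]
opening: 0.043
gripper_force: 0.0
```

Emit:
arm_command(
  series=[
    {"fingers": 0, "xyz": [0.03, 0.45, -0.2], "yaw": 0},
    {"fingers": 0, "xyz": [0.03, 0.45, -0.3], "yaw": 0},
    {"fingers": 0, "xyz": [0.03, 0.45, -0.45], "yaw": 0},
    {"fingers": 0, "xyz": [0.03, 0.45, -0.45], "yaw": 0},
    {"fingers": 0, "xyz": [0.03, 0.45, -0.45], "yaw": 0},
  ],
)

```text
time: 1.72
eef_pos: [0.5028, -0.1333, 0.0961]
orientation: [0.0, 0.985, -0.174, -0.001]
ft_force: [0.3, 0.2, -0.1]
opening: 0.0426
gripper_force: 0.0
```

```bash
python3 - <<'E'
from h import *
for n in("side","top"): cv2.imwrite(f"pics/{n}1.png",optics.get_image(n)[:,:,::-1])
s=telemetry.state();print(s["eef_pos"],s["orientation"],s["opening"])
t=cv2.imread("pics/top1.png");u=cv2.imread("pics/side1.png")
r=lambda i,x,y,w,h,k:cv2.resize(i[y:y+h,x:x+w],None,fx=k,fy=k,interpolation=cv2.INTER_CUBIC)
cv2.imwrite("pics/c1.png",np.hstack([r(u,295,130,100,100,4),r(t,300,180,100,100,4)]))
E
```

```text
[ 0.50474414 -0.13450757  0.09787387] [ 4.92265604e-04  9.84615735e-01 -1.74726306e-01  1.52627084e-03] 0.04230836877734003
```

View pics/c1.png

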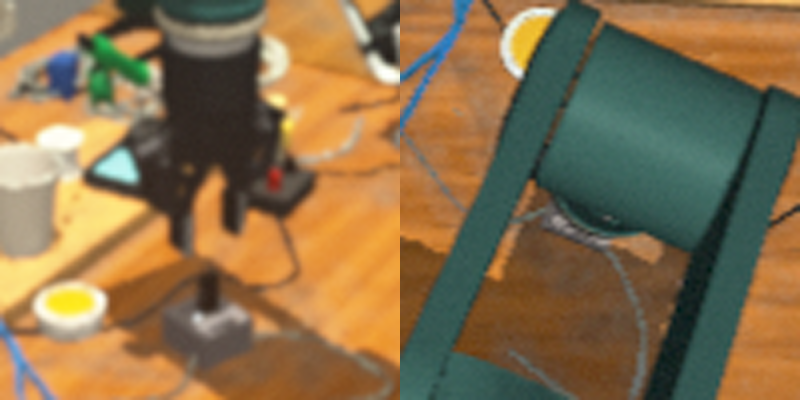

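The side crop shows the fingers straddling the stem, with the stem top at crop (207,275) and the finger tips at (182,245) and (230,230). I'll descend and grip.

Emit:
arm_command(
  series=[
    {"fingers": 0, "xyz": [0, 0, -0.1], "yaw": 0},
    {"fingers": 0, "xyz": [0, 0, -0.17], "yaw": 0},
    {"fingers": 0, "xyz": [0, 0, -0.2], "yaw": 0},
    {"fingers": 0, "xyz": [0, 0, -0.2], "yaw": 0},
    {"fingers": 1, "xyz": [0, 0, -0.2], "yaw": 0},
    {"fingers": 1, "xyz": [0, 0, -0.2], "yaw": 0},
    {"fingers": 1, "xyz": [0, 0, -0.2], "yaw": 0},
    {"fingers": 1, "xyz": [0, 0, -0.2], "yaw": 0},
    {"fingers": 1, "xyz": [0, 0, -0.2], "yaw": 0},
    {"fingers": 1, "xyz": [0, 0, -0.2], "yaw": 0},
  ],
)

```text
time: 3.08
eef_pos: [0.5041, -0.1332, 0.0371]
orientation: [0.0, 0.985, -0.174, 0.001]
ft_force: [-1.0, -2.2, 7.2]
opening: 0.015
gripper_force: 59.0
```

Emit:
arm_command(
  series=[
    {"fingers": 1, "xyz": [0, 0, 0.1], "yaw": 0},
    {"fingers": 1, "xyz": [0, 0, 0.25], "yaw": 0},
    {"fingers": 1, "xyz": [0, 0, 0.48], "yaw": 0},
    {"fingers": 1, "xyz": [0, 0, 0.48], "yaw": 0},
    {"fingers": 1, "xyz": [0, 0, 0.48], "yaw": 0},
  ],
)

```text
time: 3.7
eef_pos: [0.5032, -0.1324, 0.1804]
orientation: [-0.0, 0.985, -0.174, 0.0]
ft_force: [-0.5, -0.2, -1.2]
opening: 0.015
gripper_force: 59.6
```

Emit:
arm_command(
  series=[
    {"fingers": 1, "xyz": [0.28, 0.95, 0], "yaw": 0.16},
    {"fingers": 1, "xyz": [0.28, 0.95, 0], "yaw": 0.16},
    {"fingers": 1, "xyz": [0.28, 0.95, 0], "yaw": 0.16},
    {"fingers": 1, "xyz": [0.28, 0.95, 0], "yaw": 0.16},
    {"fingers": 1, "xyz": [0.28, 0.95, 0], "yaw": 0.16},
    {"fingers": 1, "xyz": [0.28, 0.95, 0], "yaw": 0.16},
    {"fingers": 1, "xyz": [0.28, 0.95, -0.05], "yaw": 0.16},
    {"fingers": 1, "xyz": [0.28, 0.95, -0.05], "yaw": 0.16},
  ],
)

```text
time: 4.7
eef_pos: [0.5848, 0.1508, 0.1623]
orientation: [0.001, 0.999, -0.05, -0.003]
ft_force: [-0.2, -0.4, -0.4]
opening: 0.0152
gripper_force: 59.5
```

```bash
python3 - <<'E'
from h import *
for n in("side","top"): cv2.imwrite(f"pics/{n}2.png",optics.get_image(n)[:,:,::-1])
s=telemetry.state();print(s["eef_pos"],s["orientation"],s["ft_force"])
t=cv2.imread("pics/top2.png");u=cv2.imread("pics/side2.png")
r=lambda i,x,y,w,h,k:cv2.resize(i[y:y+h,x:x+w],None,fx=k,fy=k,interpolation=cv2.INTER_CUBIC)
cv2.imwrite("pics/c2.png",np.hstack([r(u,230,170,66,75,8),r(t,222,170,50,110,4)[:600,:200].repeat(1,0) if 0 else cv2.resize(t[140:265,215:265],(240,600))]))
E
```

```text
[0.58638528 0.15102629 0.16421095] [ 2.29688105e-04  9.98732672e-01 -5.03162040e-02 -1.12958507e-03] [-0.05147406  0.39338152  0.37557314]
```

View pics/c2.png

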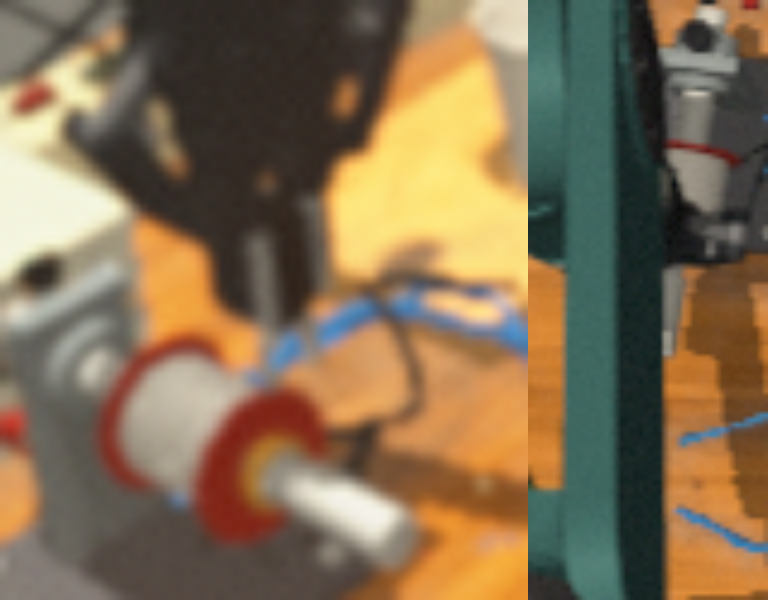

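The side crop shows the clip above the axle just in front of the collar: collar at crop (262,470), axle tip at (395,540). I'll touch the plain axle first, 20 mm towards the free end, to get a height reference.

Emit:
arm_command(
  series=[
    {"fingers": 1, "xyz": [-0.067, 0.007, -0.06], "yaw": 0},
    {"fingers": 1, "xyz": [-0.067, 0.007, -0.1], "yaw": 0},
    {"fingers": 1, "xyz": [-0.067, 0.007, -0.12], "yaw": 0},
    {"fingers": 1, "xyz": [-0.067, 0.007, -0.12], "yaw": 0},
    {"fingers": 1, "xyz": [-0.067, 0.007, -0.13], "yaw": 0},
    {"fingers": 1, "xyz": [-0.067, 0.007, -0.13], "yaw": 0},
  ],
)

```text
time: 5.55
eef_pos: [0.5675, 0.1545, 0.1264]
orientation: [-0.0, 0.999, -0.05, 0.0]
ft_force: [0.6, -0.3, 0.2]
opening: 0.0149
gripper_force: 59.6
```

Commanded z is about 0.1255. I'll go down in 1 mm steps.

Emit:
arm_command(
  series=[
    {"fingers": 1, "xyz": [0, 0, -0.0033], "yaw": 0},
    {"fingers": 1, "xyz": [0, 0, -0.0067], "yaw": 0},
    {"fingers": 1, "xyz": [0, 0, -0.0067], "yaw": 0},
  ],
)

```text
time: 5.92
eef_pos: [0.5671, 0.1545, 0.1242]
orientation: [-0.0, 0.999, -0.049, -0.0]
ft_force: [-0.4, 0.2, 0.2]
opening: 0.0149
gripper_force: 59.6
```

Emit:
arm_command(
  series=[
    {"fingers": 1, "xyz": [0, 0, -0.0033], "yaw": 0},
    {"fingers": 1, "xyz": [0, 0, -0.0033], "yaw": 0},
  ],
)

```text
time: 6.18
eef_pos: [0.5674, 0.1547, 0.1236]
orientation: [-0.0, 0.999, -0.05, 0.0]
ft_force: [-0.6, 1.7, 2.5]
opening: 0.0148
gripper_force: 60.0
```

Emit:
arm_command(
  series=[
    {"fingers": 1, "xyz": [0, 0, -0.002], "yaw": 0},
    {"fingers": 1, "xyz": [0, 0, -0.002], "yaw": 0},
  ],
)

```text
time: 6.42
eef_pos: [0.5675, 0.1547, 0.1233]
orientation: [-0.0, 0.999, -0.049, 0.0]
ft_force: [-1.6, 0.9, 5.6]
opening: 0.015
gripper_force: 60.5
```

Emit:
arm_command(
  series=[
    {"fingers": 1, "xyz": [0, 0, 0.033], "yaw": 0},
    {"fingers": 1, "xyz": [0.067, -0.007, 0.033], "yaw": 0},
    {"fingers": 1, "xyz": [0.067, -0.007, 0.033], "yaw": 0},
    {"fingers": 1, "xyz": [0.067, -0.007, 0.02], "yaw": 0},
    {"fingers": 1, "xyz": [0.067, -0.007, 0.01], "yaw": 0},
    {"fingers": 1, "xyz": [0.067, -0.007, 0.003], "yaw": 0},
    {"fingers": 1, "xyz": [0.067, -0.007, 0.003], "yaw": 0},
  ],
)

```text
time: 7.3
eef_pos: [0.5868, 0.1524, 0.1233]
orientation: [0.0, 0.999, -0.049, -0.0]
ft_force: [0.3, -0.1, 0.3]
opening: 0.0149
gripper_force: 59.7
```

Emit:
arm_command(
  series=[
    {"fingers": 1, "xyz": [0, 0, -0.003], "yaw": 0},
    {"fingers": 1, "xyz": [0, 0, -0.003], "yaw": 0},
  ],
)

```text
time: 7.55
eef_pos: [0.5873, 0.1524, 0.1227]
orientation: [-0.0, 0.999, -0.049, 0.0]
ft_force: [0.1, -0.6, -0.5]
opening: 0.0149
gripper_force: 59.7
```

There is no load here at the height that gave 5.6 N on the plain axle, so the clip seems to be over the groove. I'll keep going down gently.

Emit:
arm_command(
  series=[
    {"fingers": 1, "xyz": [0, 0, -0.0033], "yaw": 0},
    {"fingers": 1, "xyz": [0, 0, -0.0033], "yaw": 0},
  ],
)

```text
time: 7.8
eef_pos: [0.5872, 0.1524, 0.1216]
orientation: [-0.0, 0.999, -0.049, -0.0]
ft_force: [-0.5, -0.3, -0.5]
opening: 0.0151
gripper_force: 59.7
```

Emit:
arm_command(
  series=[
    {"fingers": 1, "xyz": [0, 0, -0.003], "yaw": 0},
    {"fingers": 1, "xyz": [0, 0, -0.003], "yaw": 0},
  ],
)

```text
time: 8.05
eef_pos: [0.5873, 0.1523, 0.1207]
orientation: [-0.0, 0.999, -0.05, -0.0]
ft_force: [-0.2, 0.0, 0.2]
opening: 0.0146
gripper_force: 59.7
```

Emit:
arm_command(
  series=[
    {"fingers": 1, "xyz": [0, 0, -0.0033], "yaw": 0},
    {"fingers": 1, "xyz": [0, 0, -0.0067], "yaw": 0},
    {"fingers": 1, "xyz": [0, 0, -0.0067], "yaw": 0},
  ],
)

```text
time: 8.43
eef_pos: [0.5876, 0.1525, 0.1191]
orientation: [-0.0, 0.999, -0.049, 0.0]
ft_force: [0.1, 1.4, 2.7]
opening: 0.015
gripper_force: 60.0
```

Emit:
arm_command(
  series=[
    {"fingers": 1, "xyz": [0, 0, -0.002], "yaw": 0},
    {"fingers": 1, "xyz": [0, 0, -0.002], "yaw": 0},
  ],
)

```text
time: 8.68
eef_pos: [0.5877, 0.1525, 0.1188]
orientation: [-0.0, 0.999, -0.05, 0.0]
ft_force: [-0.8, 1.1, 6.9]
opening: 0.015
gripper_force: 60.4
```

The bumps are on the groove floor, 4 mm below the plain-axle contact as expected. Now I'll press in small steps.

Emit:
arm_command(
  series=[
    {"fingers": 1, "xyz": [0, 0, -0.002], "yaw": 0},
    {"fingers": 1, "xyz": [0, 0, -0.002], "yaw": 0},
  ],
)

```text
time: 8.93
eef_pos: [0.5879, 0.1525, 0.1186]
orientation: [-0.0, 0.999, -0.049, 0.001]
ft_force: [-0.2, 0.7, 7.5]
opening: 0.015
gripper_force: 60.7
```

Emit:
arm_command(
  series=[
    {"fingers": 1, "xyz": [0, 0, -0.002], "yaw": 0},
    {"fingers": 1, "xyz": [0, 0, -0.002], "yaw": 0},
  ],
)

```text
time: 9.18
eef_pos: [0.5881, 0.1524, 0.1183]
orientation: [-0.0, 0.999, -0.05, 0.001]
ft_force: [-1.0, 0.1, 10.7]
opening: 0.0147
gripper_force: 61.1
```

Emit:
arm_command(
  series=[
    {"fingers": 1, "xyz": [0, 0, -0.002], "yaw": 0},
    {"fingers": 1, "xyz": [0, 0, -0.002], "yaw": 0},
  ],
)

```text
time: 9.43
eef_pos: [0.5882, 0.1524, 0.1182]
orientation: [-0.0, 0.999, -0.049, 0.001]
ft_force: [-2.6, -1.0, 13.4]
opening: 0.015
gripper_force: 61.5
```

Emit:
arm_command(
  series=[
    {"fingers": 1, "xyz": [0, 0, -0.002], "yaw": 0},
    {"fingers": 1, "xyz": [0, 0, -0.002], "yaw": 0},
  ],
)

```text
time: 9.68
eef_pos: [0.5883, 0.1527, 0.1178]
orientation: [-0.0, 0.999, -0.05, 0.001]
ft_force: [-2.2, -0.1, 13.3]
opening: 0.015
gripper_force: 61.6
```

Emit:
arm_command(
  series=[
    {"fingers": 1, "xyz": [0, 0, -0.002], "yaw": 0},
    {"fingers": 1, "xyz": [0, 0, -0.002], "yaw": 0},
  ],
)

```text
time: 9.93
eef_pos: [0.5876, 0.1525, 0.1162]
orientation: [-0.0, 0.999, -0.05, 0.001]
ft_force: [-2.0, -0.1, 7.6]
opening: 0.0146
gripper_force: 60.6
```

Emit:
arm_command(
  series=[
    {"fingers": 1, "xyz": [0, 0, -0.002], "yaw": 0},
    {"fingers": 1, "xyz": [0, 0, -0.002], "yaw": 0},
  ],
)

```text
time: 10.18
eef_pos: [0.5882, 0.1524, 0.1157]
orientation: [-0.0, 0.999, -0.049, 0.001]
ft_force: [-0.4, -0.2, 7.7]
opening: 0.0153
gripper_force: 60.7
```

Emit:
arm_command(
  series=[
    {"fingers": 1, "xyz": [0, 0, -0.002], "yaw": 0},
    {"fingers": 1, "xyz": [0, 0, -0.004], "yaw": 0},
    {"fingers": 1, "xyz": [0, 0, -0.004], "yaw": 0},
  ],
)

```text
time: 10.55
eef_pos: [0.588, 0.1524, 0.1142]
orientation: [-0.0, 0.999, -0.049, 0.001]
ft_force: [0.2, 0.5, 3.1]
opening: 0.0149
gripper_force: 60.2
```

Emit:
arm_command(
  series=[
    {"fingers": 1, "xyz": [0, 0, -0.003], "yaw": 0},
    {"fingers": 1, "xyz": [0, 0, -0.003], "yaw": 0},
  ],
)

```text
time: 10.8
eef_pos: [0.5877, 0.1524, 0.1126]
orientation: [-0.0, 0.999, -0.05, 0.0]
ft_force: [1.0, -0.0, 1.7]
opening: 0.0148
gripper_force: 59.9
```

Force is falling, so the clip has gone over the groove. I'll follow it down to the seat, at about z 0.108.

Emit:
arm_command(
  series=[
    {"fingers": 1, "xyz": [0, 0, -0.004], "yaw": 0},
    {"fingers": 1, "xyz": [0, 0, -0.008], "yaw": 0},
    {"fingers": 1, "xyz": [0, 0, -0.008], "yaw": 0},
  ],
)

```text
time: 11.18
eef_pos: [0.587, 0.1524, 0.1093]
orientation: [-0.0, 0.999, -0.049, -0.0]
ft_force: [2.5, 0.4, -3.1]
opening: 0.0147
gripper_force: 59.3
```

Emit:
arm_command(
  series=[
    {"fingers": 1, "xyz": [0, 0, -0.003], "yaw": 0},
    {"fingers": 1, "xyz": [0, 0, -0.003], "yaw": 0},
  ],
)

```text
time: 11.42
eef_pos: [0.5869, 0.1524, 0.1087]
orientation: [-0.0, 0.999, -0.05, -0.0]
ft_force: [0.9, 1.3, -3.8]
opening: 0.0151
gripper_force: 59.3
```

Emit:
arm_command(
  series=[
    {"fingers": 1, "xyz": [0, 0, -0.003], "yaw": 0},
    {"fingers": 1, "xyz": [0, 0, -0.003], "yaw": 0},
  ],
)

```text
time: 11.68
eef_pos: [0.5871, 0.1523, 0.1083]
orientation: [0.0, 0.999, -0.049, -0.0]
ft_force: [-0.2, 1.2, -1.5]
opening: 0.015
gripper_force: 59.5
```

Emit:
arm_command(
  series=[
    {"fingers": 1, "xyz": [0, 0, -0.003], "yaw": 0},
    {"fingers": 1, "xyz": [0, 0, -0.003], "yaw": 0},
  ],
)

```text
time: 11.92
eef_pos: [0.5872, 0.1523, 0.108]
orientation: [-0.0, 0.999, -0.049, 0.0]
ft_force: [-1.4, 0.2, 4.8]
opening: 0.0148
gripper_force: 60.3
```

Emit:
arm_command(
  series=[
    {"fingers": 1, "xyz": [0, 0, -0.003], "yaw": 0},
    {"fingers": 1, "xyz": [0, 0, -0.003], "yaw": 0},
  ],
)

```text
time: 12.18
eef_pos: [0.5873, 0.1523, 0.1078]
orientation: [-0.0, 0.999, -0.049, 0.0]
ft_force: [-3.1, -0.4, 10.4]
opening: 0.0146
gripper_force: 61.1
```

Emit:
arm_command(
  series=[
    {"fingers": 1, "xyz": [0, 0, 0.002], "yaw": 0},
    {"fingers": 0.3, "xyz": [0, 0, 0.003], "yaw": 0},
    {"fingers": 0, "xyz": [0, 0, 0.003], "yaw": 0},
    {"fingers": 0, "xyz": [0, 0, 0.003], "yaw": 0},
    {"fingers": 0, "xyz": [0, 0, 0.003], "yaw": 0},
    {"fingers": 0, "xyz": [0, 0, 0.003], "yaw": 0},
  ],
)

```text
time: 12.92
eef_pos: [0.5873, 0.1523, 0.1073]
orientation: [-0.0, 0.999, -0.049, -0.0]
ft_force: [0.5, 1.5, -0.1]
opening: 0.0427
gripper_force: 0.0
```

Firm stop at the seat height. Now I'll back off straight up, then away to the side for a look.

Emit:
arm_command(
  series=[
    {"fingers": 0, "xyz": [0, 0, 0.1], "yaw": 0},
    {"fingers": 0, "xyz": [0, 0, 0.3], "yaw": 0},
    {"fingers": 0, "xyz": [0, 0, 0.4], "yaw": 0},
    {"fingers": 0, "xyz": [-0.1, -0.6, 0.4], "yaw": 0},
    {"fingers": 0, "xyz": [-0.1, -0.6, 0.4], "yaw": 0},
    {"fingers": 0, "xyz": [-0.1, -0.6, 0.4], "yaw": 0},
    {"fingers": 0, "xyz": [-0.1, -0.6, 0.4], "yaw": 0},
  ],
)

```text
time: 13.8
eef_pos: [0.5567, -0.0313, 0.2275]
orientation: [0.001, 0.999, -0.052, -0.0]
ft_force: [1.0, 0.4, -0.2]
opening: 0.0423
gripper_force: 0.0
```

```bash
python3 - <<'E'
from h import *
for n in("side","top"): cv2.imwrite(f"pics/{n}3.png",optics.get_image(n)[:,:,::-1])
t=cv2.imread("pics/top3.png");u=cv2.imread("pics/side3.png")
r=lambda i,x,y,w,h,k:cv2.resize(i[y:y+h,x:x+w],None,fx=k,fy=k,interpolation=cv2.INTER_CUBIC)
cv2.imwrite("pics/c3.png",np.hstack([r(u,225,180,75,75,6),r(t,225,140,50,75,6)]))
b=np.array([proj("side",[.5874,.1525,.138]),proj("side",[.5874,.1525,.09]),proj("top",[.5874,.1525,.138])]);print((b-[[225,180],[225,180],[225,140]])*6)
E
```

```text
[[233.72468138 208.62000018]
 [245.03185264 295.39779633]
 [ 99.18547632 316.94469528]]
```

View pics/c3.png

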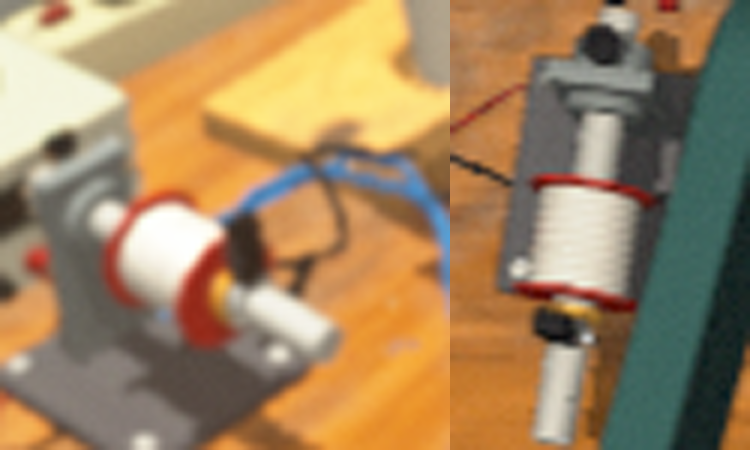

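The clip is seated upright in the groove. Its stem top is at about (240,212) in the side crop, against a predicted (234,209), and at (553,322) in the top crop, against (549,317). Gripper is clear.

```bash
python3 -c "
from bench import bot
print(bot.finish_job())"
```

```text
the job is handed in; nothing more can be done
None
```

The clip is seated upright in the axle groove and released; it settled 11 mm below first contact against a firm stop, the highest force I read was about 14 N, and the job was handed in at roughly 14 s.

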